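# Pry open the junction box cover

### The job

Take the flat pry tool and lever open the hinged cover of the junction box that has cable glands on its sides, by putting the blade into the slot under the cover's front edge and swinging the cover up until it stands roughly upright; do not open it with the fingers. Leave the look-alike box without glands shut, and finally lay the pry tool flat on the worktop and let go of it.

Things in the scene. Friction and masses are not known exactly. Their poses are not given: they have to be found in the camera images.
- pry_tool: loose flat pry tool, 70 g, lying on the worktop: black bar handle 96 long x 20 wide x 26 high (mm), a 12 mm round steel collar, then a flat steel blade 16 wide, 3 thick, level at half the handle's height. Origin: centre of the handle's underside; x along the tool to the blade, z up; blade tip at x = +124, z = 13. Not the blue cross-tip screwdriver, hex key or markers.
- junction_box: grey box, fixed, 90 deep (x) x 120 wide (y) mm, 5 mm walls, 3 black cable glands on its sides (2 at +y, 1 at -y). A look-alike without glands stands beside it, on either side. Origin: centre of underside; front -x, z up. Flush cover at z = 54 to 60. Pry slot in the front wall under the cover: y = -27 to 27, z = 40 to 54; hollow behind it down to z = 24 (terminals).
- cover (a joint): cover of the box with glands, rad: 0 shut, grows as the front edge swings up, 1.57 upright, stop at 1.9. Hinge axis along the box's y at its x = +45, z = 57 mm; cover 90 mm from hinge to front edge, 80 g. The stiff hinge (0.075 Nm; lifting takes 1 to 2 N) keeps it at any angle where it is left.
- spare_cover (a joint): the same hinge on the look-alike box without glands, rad: 0 shut; that cover must stay shut.
Mind the look-alikes: they are no part of the job. What is shaped like the pry_tool but green is not meant.

How it is judged (in metres and radians):
On the way:
1. the pry tool lifts the cover of the box with glands (tool pressing on it, cover raised by more than 0.2 rad) (value of joint cover above 0.2 rad and contact force between pry_tool and junction_box above 0.2 N), for 0.1 s.
At the end, for the whole second after the job is handed in: The cover of the box with glands stands open by more than 1.05 rad (60 degrees), the cover of the other box is shut (under 0.1 rad), and the pry tool lies at rest and level (within 10 degrees) on the worktop (its origin under 35 mm high), released and clear of the junction box (value of joint cover above 1.05 rad and value of joint spare_cover below 0.1 rad and height (world z) of pry_tool below 0.035 m and angle between pry_tool's own x axis and vertical between 1.4 and 1.74 rad and contact force between pry_tool and junction_box below 0.05 N and linear speed of pry_tool below 0.02 m/s); the robot touches nothing.
It fails at once if the other box's cover is opened by more than 0.15 rad (value of joint spare_cover above 0.15 rad).
It fails at once if the fingers press on the junction box or its cover with more than 1 N (contact force between the fingers and junction_box above 1 N).
It also fails if it takes over 53 s, if anything falls off the work surface, if the arm or the gripper's body presses on something with over 40 N, if the wrist force passes 120 N, or if a joint passes its speed limit or range.

### The arm

A 6-joint arm with a two-finger parallel gripper is mounted at the origin on a cart in front of the work surface, level with it; the furniture and walls round the work are solid. World frame = base frame: x ahead of the robot, y to its left, z up, the work surface at z = 0. Lengths are in mm, angles in rad, forces in N, time in s.
With the tool pointing down it reaches from about 400 to 925 mm from the base axis. Payload 12.5 kg.
Tool frame: the origin (TCP) lies midway between the tips of the shut fingers; the grasp point (between the pads) lies 19 mm behind it; z points along the fingers, y is the line along which they close (so a half turn about z gives the same grasp; the last joint's range is limited). The gripper opens to 95 mm and grips with 3 to 60 N. Pads are 20 mm wide; open, the fingers measure 119 mm over their backs; the gripper's body (75 mm by 180 mm) begins 59 mm behind the grasp point.
Start: joints at [-1.418, 0.491, 1.559, -0, 1.092, -0.106], TCP at [159.973, -604.198, 214.661] pointing down, gripper open.
Joint ranges: [-3.1, 3.1], [-0.84, 2.19], [0.05, 2.79], [-1.13, 4.28], [0.06, 2.93], [-2.69, 2.69]. Speed limits (rad/s): [2.22, 2.22, 2.79, 3.14, 3.14, 3.14].

### API

Orientations are given as [roll, pitch, yaw] about the fixed x, y, z axes, in that order (R = Rz(yaw) Ry(pitch) Rx(roll)).
In Python, from cell import state, viewer, env, models gives the robot as it stands. The module is installed in compiled form; this text tells all that it offers.
- The arm moves only by the tool arm_command, never from a script. Its argument "rows" is a list of rows, each a list of 2 entries, a list of its own where there are three numbers: the shift along the tool's x, y, z normalised to -1 to 1, where 1 is 0.25 m, then the turn about the tool's z normalised to -1 to 1, where 1 is pi rad. A call has exactly 5 rows; each row shifts and turns the commanded pose from where the row before left it, along the tool's axes as they then stand; what a row does not reach is not made up. A row lasts 1/10 s, in which the tool goes at most 50 mm and 8.59 degrees, less where a joint would pass 70% of its speed; a pose out of reach is approached as far as the arm can. A call with a number of a shift or a turn outside -1 to 1 is refused whole. A call with a gripper value outside its range is refused whole. "claw" is the opening, from 0 (shut) to 1 (fully open), set as the call begins (left out, the last holds). The fingers move at their own pace and stop on an object; the grip force is fixed at half the most. Time passes only in rows, so rows that do not move let the fingers close, or fill a call up. It gives the time, the measured TCP pose, the force, the opening and the grip force at its end, in the units of the state.
- state(): the state, without advancing time (a new reading comes with each control period).
- viewer.read_camera(name): name is "scene" or "top"; returns (picture, depth): 400x640x3 uint8, red, green, blue; 400x640 float32, mm along the optical axis (not along the pixel's ray), 0 where there is no reading.
- viewer.get_calibration(name): a dict with "camera_matrix" (3x3 intrinsics, pixels), "dist_coeffs" ([k1, k2, p1, p2, k3] as OpenCV has them; the pictures are not rectified), "world_to_cam" (4x4, takes a point from world to camera coordinates). Camera axes: x right, y up, looking along -z (the intrinsics and any distortion apply to the point x, -y, -z); pixel columns grow to the right and rows downward; lengths in mm; the calibration is good to about 2 mm. A picture is of the moment at which its call begins. get_calibration takes no time and is no camera call.
- env.job_done(): hands the job in; it is judged then, once.
Trained networks look in the newest picture that a camera, given by its name, has taken for a name from the list of things; names that differ only in an ending like _2 or _b are one class to them, and where a whole thing is asked for, a point or a joint stands for the part that bears it (a point fixed in the world has none). Each returns a list of dicts, best first, with "confidence" (0 to 1); they miss things now and then, are a little off and sometimes report something else, mostly with a low value. They report only what shows in the picture. A call takes as long as a camera call. They do not tell look-alikes from the thing itself.
- models.search_frame(camera, label): "position" ([x, y, z] in mm, in world coordinates, good to about 4 mm: the middle of the surface that is visible of it).
- models.mark_of(camera, label): "position" ([x, y, z] in mm, in world coordinates, good to about 4 mm: a listed point, or the origin of a listed thing).
The state is a dict: "t": time; "joints": joint angles; "qvel": joint speeds; "tau": joint torques, N m; "eef_pos": TCP position; "tcp_rot": TCP orientation; "ft_force": force on the tool from outside, world axes, zero at the start; "moment": the same for the moment, N m; "opening": opening from 0.0 (shut) to 1.0 (fully open); "grip_force": force on a finger pad.
Only numpy, scipy, OpenCV 4.12 (cv2) and the standard library are available. Lean on these libraries where they do the work, as an engineer would, in place of code of your own. Each camera call takes 0.05 s, during which the arm holds its last target. There are 200 camera calls.

## Working session

There is one attempt and no reset: what is moved stays moved. The work goes in short steps, Python scripts to look and compute and a tool call to move; the robot and the scene stay as the last step left them, time stands still between calls to the robot, and variables do not carry over. Pictures are saved under pics/ and viewed, at most 10 in all, crops included, and the job is handed in when it is done.

Besides the shell and the picture viewer there is one more tool, called after "Emit:" by a JSON object that holds its "method" and its "body". arm_command: Moves the arm, as the interface text tells. Scaled input: -1 to 1 covers 0.25 m each way for a shift and pi rad each way for a turn. Its arguments: {"type":"object","properties":{"rows":{"type":"array","items":{"type":"array"}},"claw":{"type":"number"}},"required":["rows"]}

```bash
mkdir -p pics; cat > h.py <<'E'
import numpy as np, cv2
from cell import state, viewer, env, models
def cal(n):
    c=viewer.get_calibration(n); return np.array(c["camera_matrix"],float),np.array(c["dist_coeffs"],float),np.array(c["world_to_cam"],float)
def cloud(n,depth):
    K,D,T=cal(n); h,w=depth.shape
    u,v=np.meshgrid(np.arange(w),np.arange(h))
    p=cv2.undistortPoints(np.stack([u,v],-1).reshape(-1,1,2).astype(np.float64),K,D).reshape(h,w,2)
    P=np.stack([p[...,0]*depth,-p[...,1]*depth,-depth,np.ones_like(depth)],-1)
    return (P@np.linalg.inv(T).T)[...,:3]
E
python3 - <<'E'
from h import *
ims=[]
for n in("scene","top"):
    im,d=viewer.read_camera(n); np.savez(f"{n}.npz",im=im,d=d,P=cloud(n,d))
    cv2.imwrite(f"pics/{n}0.png",im[...,::-1])
    T=cal(n)[2]; print(n,np.linalg.inv(T)[:3,3].round(), (d>0).mean())
    for l in("pry_tool","junction_box","cover"):
        for f in(models.search_frame,models.mark_of):
            print(l,f.__name__,[(np.round(r["position"]),round(r["confidence"],2)) for r in f(n,l)])
print(state())
E
```

```text
scene [ 871. -684.  972.] 0.9961640625
pry_tool call [(array([ 426., -240.,   22.]), 0.76), (array([438., 171.,  19.]), 0.57)]
pry_tool call [(array([418., 178.,  -1.]), 0.81), (array([ 433., -218.,    1.]), 0.69)]
junction_box call [(array([594., -26.,  58.]), 0.8)]
junction_box call [(array([583.,   0.,   1.]), 0.73)]
cover call [(array([582.,  -4.,  58.]), 0.93)]Traceback (most recent call last):
  File "<stdin>", line 9, in <module>
ValueError: it knows: junction_box, pry_tool
```

```bash
ls -la pics
```

```text
total 400
drwxr-xr-x 2 agent agent   4096 Dec  1 02:06 .
drwxr-xr-x 3 agent agent   4096 Dec  1 02:06 ..
-rw-r--r-- 1 agent agent 400638 Dec  1 02:06 scene0.png
```

```bash
python3 - <<'E'
from h import *
for n in("top",):
    im,d=viewer.read_camera(n); np.savez(f"{n}.npz",im=im,d=d,P=cloud(n,d))
    cv2.imwrite(f"pics/{n}0.png",im[...,::-1])
    T=cal(n)[2]; print(n,np.linalg.inv(T)[:3,3].round(), (d>0).mean())
    for l in("pry_tool","junction_box"):
        for f in(models.search_frame,models.mark_of):
            print(l,[(np.round(r["position"]),round(r["confidence"],2)) for r in f(n,l)])
print(state())
E
```

```text
top [ 452.  -35. 1052.] 0.99582421875
pry_tool [(array([ 420., -233.,   26.]), 0.97), (array([442., 169.,  22.]), 0.82)]
pry_tool [(array([417., 176.,  -3.]), 0.93)]
junction_box [(array([582.,  -1.,  60.]), 0.9)]
junction_box [(array([584.,  -1.,   0.]), 0.95)]
{'t': 0.55, 'joints': array([-1.41757814e+00,  4.90923964e-01,  1.55894650e+00,  6.64346436e-07,
        1.09170350e+00, -1.05589939e-01]), 'qvel': array([ 8.41530711e-04, -1.15406085e-03, -1.68295680e-03, -1.18353005e-03,
        5.52898897e-05, -1.22213048e-04]), 'tau': array([-8.30588488e-04, -6.12136316e+01, -2.58328575e+01,  6.92933053e-02,
        4.45994642e-02, -8.48617134e-06]), 'eef_pos': array([ 159.9826022 , -604.17120961,  214.63001005]), 'tcp_rot': array([3.14157401e+00, 1.38333968e-06, 2.58807823e-01]), 'ft_force': array([-0.27838227, -0.33440824,  0.04365089]), 'moment': array([-0.07110107, -0.02647482, -0.01519336]), 'grip_force': 0.0, 'opening': 0.9955923537362766}
```

View pics/scene0.png

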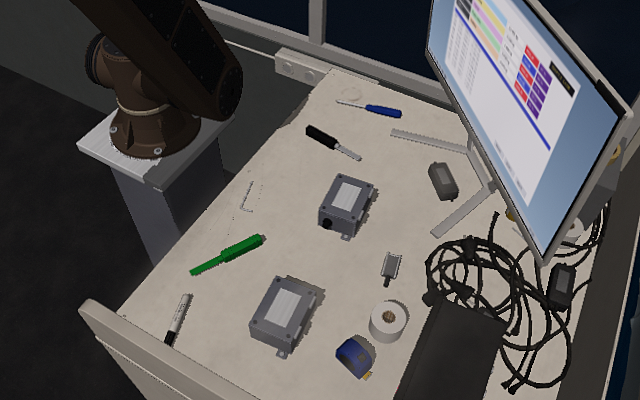

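View pics/top0.png

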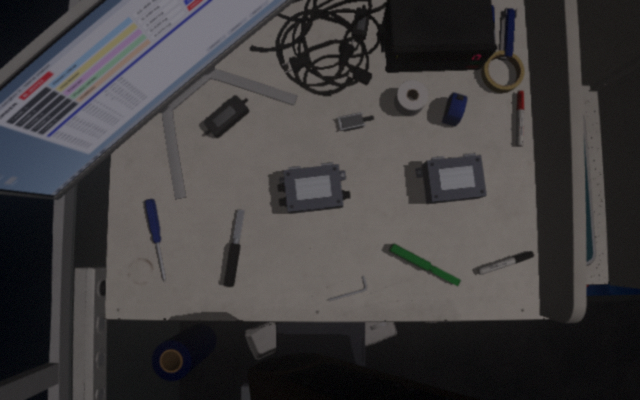

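The top view shows the black pry tool with its handle at (231,265) and blade tip at (239,211). In the scene view it is at (333,142).

Possible mix-ups in the top view:
- **Tools:** green look-alike (425,264), blue screwdriver (154,240), hex key (347,290), marker (505,262).
- **Boxes:** (313,188) has black glands. (455,178) seems to have none, so it should be the look-alike.

By the description I choose the black tool and the box at (313,188). Next I check them in a crop and measure.

```bash
cat > m.py <<'E'
from h import *
def rect(xy):
    (c,s,a)=cv2.minAreaRect(xy.astype(np.float32)); return np.round(c,1),np.round(s,1),round(a,1)
for n in("top","scene"):
    z=np.load(n+".npz"); im,P=z["im"].astype(int),z["P"]; X,Y,Z=P[...,0],P[...,1],P[...,2]
    # table height
    t=(abs(X-480)<20)&(abs(Y-90)<20); print(n,"table z",np.median(Z[t]).round(1))
    reg=(abs(X-460)<110)&(abs(Y-173)<45)&(z["d"]>0)
    m=reg&(Z>17)&(Z<40); h=P[m]; print(" handle top z",np.median(h[:,2]).round(1),m.sum(),rect(h[:,:2]))
    m2=reg&(Z>6)&(Z<40); print(" tool",rect(P[m2][:,:2]),"blade z",np.median(Z[reg&(Z>6)&(Z<18)]).round(1))
    c=np.median(h[:,:2],0); w,v=np.linalg.eigh(np.cov(h[:,:2].T)); a=v[:,1]*np.sign(v[0,1]); 
    s=(P[m][:,:2]-c)@a; l=(P[m][:,:2]-c)@v[:,0]; s2=(P[m2][:,:2]-c)@a
    print(" c",c.round(1),"yaw",np.arctan2(a[1],a[0]).round(4),"handle s",np.percentile(s,[1,99]).round(1),"l",np.percentile(l,[1,99]).round(1),"tip",np.percentile(s2,[.5,99.7]).round(1))
    for bx,by in((584,0),(590,-260)):
        b=(abs(X-bx)<90)&(abs(Y-by)<100)&(Z>52)&(Z<70); print(" box",np.median(Z[b]).round(1),rect(P[b][:,:2]))
    g=lambda x0,x1,y0,y1:np.percentile(Z[(X>x0)&(X<x1)&(Y>y0)&(Y<y1)],99.9).round()
    print(" max z near", g(300,700,-120,120),g(300,560,120,320),g(560,700,120,320),g(300,700,-420,-120),g(100,400,-650,-420),g(700,800,-200,100))
t=np.load("top.npz")["im"]; s=np.load("scene.npz")["im"]
a=cv2.resize(t[140:300,210:500],None,fx=2.75,fy=2.75,interpolation=3)
a=np.clip(a*2.0,0,255).astype(np.uint8)
cv2.imwrite("pics/crop.png",a[...,::-1])
E
python3 m.py
```

```text
top table z 0.7
 handle top z 26.2 494 (array([450.7, 174.8]), array([ 22.2, 166.2]), 80.6)
 tool (array([444.4, 173.6]), array([186.,  83.]), 2.0) blade z 14.9
 c [423.  177.7] yaw -0.1529 handle s [-54.  103.1] l [-11.8   8.6] tip [-55.2 114.7]
 box 61.2 (array([ 5.828e+02, -2.000e-01]), array([ 95.7, 120.3]), 6.5)
 box 60.9 (array([ 604.2, -305.4]), array([ 97. , 117.6]), 5.8)
 max z near 1052.0 31.0 523.0 65.0 162.0 53.0
scene table z -0.0
 handle top z 24.9 265 (array([450.1, 172.1]), array([ 25.4, 157.9]), 81.5)
 tool (array([453.4, 161.8]), array([ 45.1, 168.6]), 82.6) blade z 14.1
 c [423.7 173.2] yaw -0.1654 handle s [-51.5  83.6] l [-13.9   8.6] tip [-51.9 114.5]
 box 60.3 (array([585.2,  -2.8]), array([ 93.6, 123.8]), 6.2)
 box 60.2 (array([ 605.9, -306.7]), array([ 96.2, 115.1]), 5.7)
 max z near 65.0 29.0 13.0 64.0 162.0 52.0
```

View pics/crop.png

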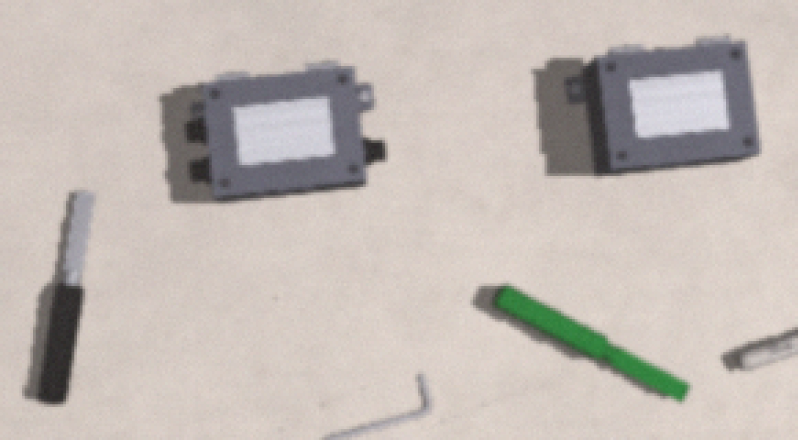

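The crop confirms it. The black tool runs from handle (60,345) to blade tip (83,195). The left box has glands at (197,130), (200,170) and (375,150). The right box has only a mounting lug at (577,90), so it is the look-alike.

The measured heights match the text:

| Item | Measured z | Position | Yaw |
|---|---|---|---|
| Handle top | about 26 | origin about (418,177) | -0.156 |
| Blade | about 14 | – | – |
| Box top | about 60.5 | (584,-1) | +0.11 |

First move: turn the gripper to yaw -0.156.

Emit:
{"method": "arm_command", "body": {"rows": [[[0,0,0],0.0264],[[0,0,0],0.0264],[[0,0,0],0.0264],[[0,0,0],0.0264],[[0,0,0],0.0264]], "claw": 0.7}}

```text
t: 1.05
eef_pos: [160.0, -604.2, 214.7]
tcp_rot: [3.141, -0.0, -0.159]
ft_force: [-0.0, -0.8, 0.5]
opening: 0.708
grip_force: 0.0
```

Emit:
{"method": "arm_command", "body": {"rows": [[[0.0887,-0.1573,0],0],[[0.0887,-0.1573,0],0],[[0.0887,-0.1573,0],0],[[0.0887,-0.1573,0],0],[[0.0887,-0.1573,0],0]]}}

```text
t: 1.55
eef_pos: [300.8, -425.7, 214.8]
tcp_rot: [3.141, -0.0, -0.156]
ft_force: [1.1, -0.5, -0.9]
opening: 0.7
grip_force: 0.0
```

Emit:
{"method": "arm_command", "body": {"rows": [[[0.0887,-0.1573,0],0],[[0.0887,-0.1573,0],0],[[0.0887,-0.1573,0],0],[[0.0887,-0.1573,0],0],[[0.0887,-0.1573,0],0]]}}

```text
t: 2.05
eef_pos: [441.0, -248.6, 214.9]
tcp_rot: [3.141, -0.001, -0.156]
ft_force: [-0.3, 0.0, -0.3]
opening: 0.693
grip_force: 0.0
```

Emit:
{"method": "arm_command", "body": {"rows": [[[-0.0238,-0.1674,0],0],[[-0.0238,-0.1674,0],0],[[-0.0238,-0.1674,0],0],[[-0.0238,-0.1674,0],0],[[-0.0238,-0.1674,0],0]]}}

```text
t: 2.55
eef_pos: [443.0, -37.2, 214.9]
tcp_rot: [3.141, -0.001, -0.156]
ft_force: [0.6, -0.6, -0.0]
opening: 0.702
grip_force: 0.0
```

Emit:
{"method": "arm_command", "body": {"rows": [[[-0.0238,-0.1674,0],0],[[-0.0238,-0.1674,0],0],[[-0.0238,-0.1674,0],0],[[-0.0238,-0.1674,0],0],[[-0.0238,-0.1674,0],0]]}}

```text
t: 3.05
eef_pos: [446.1, 174.3, 214.8]
tcp_rot: [-3.141, -0.001, -0.156]
ft_force: [0.8, 0.3, 0.5]
opening: 0.704
grip_force: 0.0
```

Emit:
{"method": "arm_command", "body": {"rows": [[[0,0,0.15],0],[[0,0,0.15],0],[[0,0,0.15],0],[[0,0,0.15],0],[[0,0.005,0.1],0]]}}

```text
t: 3.55
eef_pos: [445.5, 171.2, 37.6]
tcp_rot: [3.141, 0.001, -0.156]
ft_force: [0.3, 0.1, -1.2]
opening: 0.701
grip_force: 0.0
```

```bash
python3 - <<'E'
from h import *
im,d=viewer.read_camera("scene"); print(state()["eef_pos"],state()["ft_force"])
a=cv2.resize(im[80:230,230:430],None,fx=4,fy=4,interpolation=3); a=np.clip(a*1.6,0,255).astype(np.uint8)
cv2.imwrite("pics/g1.png",a[...,::-1])
E
```

```text
[444.47572713 170.74016685  35.16873889] [-1.47536217 -1.26367163 -2.33895909]
```

View pics/g1.png

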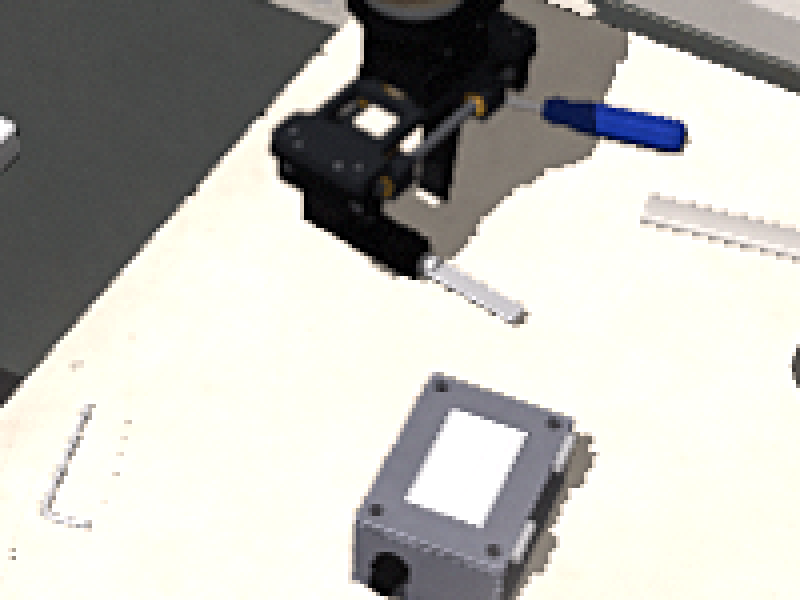

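The open fingers straddle the handle. The collar and blade at (430,265) to (520,315) show clear of the right finger. I go down and close.

Emit:
{"method": "arm_command", "body": {"rows": [[[0,-0.006,0.05],0],[[0,0,0.045],0],[[0,0,0.029],0],[[0,0,0],0],[[0,0,0],0]]}}

```text
t: 4.1
eef_pos: [446.6, 172.8, 9.0]
tcp_rot: [-3.141, -0.001, -0.156]
ft_force: [0.5, 0.3, 0.7]
opening: 0.696
grip_force: 0.0
```

Emit:
{"method": "arm_command", "body": {"rows": [[[0,0,0],0],[[0,0,0],0],[[0,0,0],0],[[0,0,0],0],[[0,0,0],0]], "claw": 0.0}}

```text
t: 4.6
eef_pos: [446.4, 172.8, 8.7]
tcp_rot: [3.142, -0.0, -0.156]
ft_force: [0.2, 0.1, -0.3]
opening: 0.34
grip_force: 0.0
```

Emit:
{"method": "arm_command", "body": {"rows": [[[0,0,0],0],[[0,0,0],0],[[0,0,0],0],[[0,0,0],0],[[0,0,0],0]]}}

```text
t: 5.1
eef_pos: [446.4, 172.8, 8.6]
tcp_rot: [3.142, -0.0, -0.156]
ft_force: [0.4, -0.3, 0.2]
opening: 0.209
grip_force: 30.0
```

The grip is a bit high: the commanded pose was 5 mm higher than the reading. I reopen slightly and go lower.

Emit:
{"method": "arm_command", "body": {"rows": [[[0,0,0],0],[[0,0,0],0],[[0,0,0.012],0],[[0,0,0.012],0],[[0,0,0],0]], "claw": 0.4}}

```text
t: 5.6
eef_pos: [446.1, 172.7, 2.1]
tcp_rot: [3.141, 0.001, -0.156]
ft_force: [-0.4, 0.1, -0.2]
opening: 0.399
grip_force: 0.0
```

Emit:
{"method": "arm_command", "body": {"rows": [[[0,0,0],0],[[0,0,0],0],[[0,0,0],0],[[0,0,0],0],[[0,0,0],0]], "claw": 0.0}}

```text
t: 6.1
eef_pos: [446.4, 172.8, 2.6]
tcp_rot: [3.142, -0.0, -0.156]
ft_force: [-0.4, -0.2, 0.5]
opening: 0.205
grip_force: 30.0
```

Emit:
{"method": "arm_command", "body": {"rows": [[[0,0,0],0],[[0,0,0],0],[[0,0,-0.06],0],[[0,0,-0.15],0],[[0,0,-0.15],0]]}}

```text
t: 6.6
eef_pos: [445.8, 172.6, 93.2]
tcp_rot: [3.141, 0.002, -0.156]
ft_force: [-0.1, -0.1, -0.3]
opening: 0.205
grip_force: 30.0
```

Emit:
{"method": "arm_command", "body": {"rows": [[[0,0,0],-0.017],[[0,0,0],-0.017],[[0,0,0],-0.017],[[0,0,0],-0.017],[[0,0,0],-0.017]]}}

```text
t: 7.1
eef_pos: [446.2, 172.7, 92.6]
tcp_rot: [3.141, 0.0, 0.113]
ft_force: [-0.4, -0.1, -1.6]
opening: 0.209
grip_force: 30.0
```

Emit:
{"method": "arm_command", "body": {"rows": [[[-0.0426,0.1503,0],0],[[-0.0426,0.1503,0],0],[[-0.0426,0.1503,0],0],[[-0.0426,0.1503,0],0],[[-0.0426,0.1503,0],0]]}}

```text
t: 7.6
eef_pos: [413.7, -21.2, 92.7]
tcp_rot: [3.141, -0.0, 0.111]
ft_force: [1.2, 0.2, -0.7]
opening: 0.21
grip_force: 30.0
```

Emit:
{"method": "arm_command", "body": {"rows": [[[0,0,0.05],0],[[0,0,0.05],0],[[0,0,0.05],0],[[0,0,0.05],0],[[0,0,0.012],0]]}}

```text
t: 8.1
eef_pos: [413.8, -19.8, 38.7]
tcp_rot: [-3.141, 0.002, 0.111]
ft_force: [-0.2, 1.0, -0.6]
opening: 0.211
grip_force: 30.0
```

```bash
python3 - <<'E'
from h import *
S=state(); p=S["eef_pos"]; print(p.round(1),S["tcp_rot"].round(3),S["ft_force"].round(1))
c,s=np.cos(.11),np.sin(.11)
pics=[]
for n in("scene","top"):
    im,d=viewer.read_camera(n); P=cloud(n,d)
    # box frame fit
    b=(abs(P[...,0]-584)<90)&(abs(P[...,1])<100)&(P[...,2]>54)&(P[...,2]<70)
    xy=P[b][:,:2]; (cx,cy),sz,a=cv2.minAreaRect(xy.astype(np.float32)); print(n,"box",round(cx,1),round(cy,1),np.round(sz,1),round(a,2))
    Q=P[...,:2]-[584,-1]; bx=Q@[c,s]; by=Q@[-s,c]
    m=(abs(by)<20)&(bx>-130)&(bx<-50)&(P[...,2]>25)&(P[...,2]<70)
    if m.sum():
        t=np.c_[bx[m],by[m],P[m][:,2]]; print(" blade n",m.sum(),"x",np.percentile(t[:,0],[2,98]).round(1),"y",np.percentile(t[:,1],[3,50,97]).round(1))
        for lo in range(-130,-50,15):
            k=(t[:,0]>lo)&(t[:,0]<lo+15)
            if k.sum()>3: print("  ",lo,np.median(t[k],0).round(1))
    if n=="scene": pics.append(im)
a=cv2.resize(pics[0][130:260,230:405],None,fx=4.5,fy=4.5,interpolation=3); a=np.clip(a*1.6,0,255).astype(np.uint8)
cv2.imwrite("pics/g2.png",a[...,::-1])
E
```

```text
[413.8 -19.8  38.7] [-3.141e+00  2.000e-03  1.110e-01] [-0.2  1.  -0.6]
scene box 571.1 -4.1 [125.6 124.1] 4.4
 blade n 127 x [-129.   -78.7] y [-9.7 -1.9  6.6]
   -130 [-122.    -1.5   51.1]
   -115 [-107.7   -1.4   50.4]
   -100 [-92.7  -2.7  50.6]
   -85 [-81.1  -2.3  50. ]
top box 565.2 -2.3 [131.4 120.1] 6.49
 blade n 162 x [-125.   -80.5] y [-6.6  0.8  8.4]
   -130 [-120.5    0.3   51.8]
   -115 [-107.6    1.    51.2]
   -100 [-92.2   0.9  52.3]
   -85 [-82.2  -0.5  51.5]
```

View pics/g2.png

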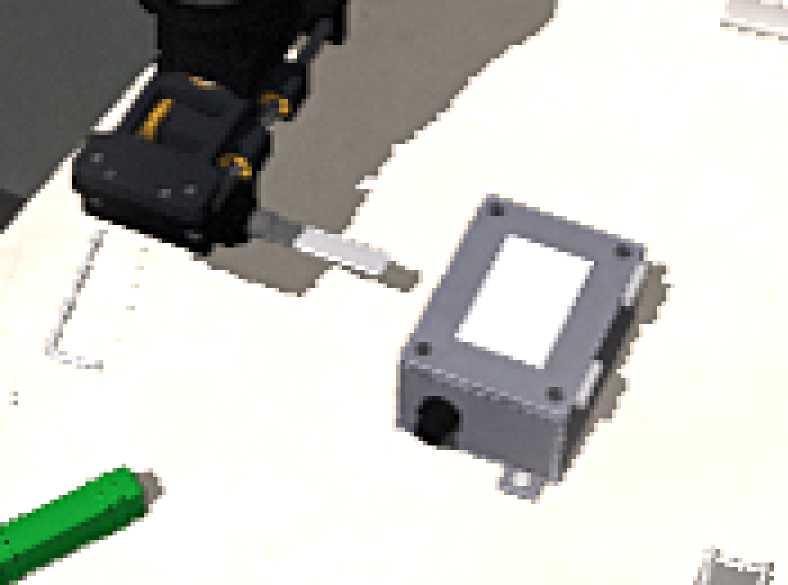

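The blade is level with its top at z≈51. Its tip (415,280) sits in front of the slot, laterally within 1–2 mm, at box x≈-78. I lower it 2 mm and insert slowly.

Emit:
{"method": "arm_command", "body": {"rows": [[[0.02,0,0.008],0],[[0.04,0,0],0],[[0.04,0,0],0],[[0.03,0,0],0],[[0,0,0],0]]}}

```text
t: 8.7
eef_pos: [447.9, -16.2, 37.7]
tcp_rot: [3.141, -0.001, 0.112]
ft_force: [-0.3, -0.2, -0.8]
opening: 0.211
grip_force: 30.0
```

Emit:
{"method": "arm_command", "body": {"rows": [[[0.02,0,0],0],[[0.02,0,0],0],[[0.02,0,0],0],[[0.02,0,0],0],[[0.01,0,0],0]]}}

```text
t: 9.2
eef_pos: [469.5, -13.8, 37.6]
tcp_rot: [3.141, -0.0, 0.111]
ft_force: [-0.6, -0.6, -1.1]
opening: 0.206
grip_force: 30.0
```

Inserted about 23 mm without contact. Now I lift along the cover's arc.

Emit:
{"method": "arm_command", "body": {"rows": [[[0,0,-0.02],0],[[0,0,-0.02],0],[[0.002,0,-0.02],0],[[0.004,0,-0.02],0],[[0.006,0,-0.02],0]]}}

```text
t: 9.7
eef_pos: [471.5, -13.4, 63.1]
tcp_rot: [-3.141, 0.001, 0.111]
ft_force: [-2.1, 1.4, -2.7]
opening: 0.21
grip_force: 30.0
```

```bash
cat > c.py <<'E'
from h import *
import sys
S=state(); print(S["t"],S["eef_pos"].round(1),S["ft_force"].round(1),S["moment"].round(2))
c,s=np.cos(.11),np.sin(.11)
im,d=viewer.read_camera("scene"); P=cloud("scene",d); Q=P[...,:2]-[584,-1]; bx=Q@[c,s]; by=Q@[-s,c]; Z=P[...,2]
for lo,hi,nm in((-57,-32,"cover-y"),(-10,10,"mid"),(32,57,"cover+y")):
    m=(by>lo)&(by<hi)&(bx>-200)&(bx<90)&(Z>30)&(Z<170)
    print(nm,[(k,np.median(Z[m&(abs(bx-k)<4)]).round(0)) for k in range(-150,60,14) if (m&(abs(bx-k)<4)).sum()>3])
a=cv2.resize(im[110:260,230:430],None,fx=4,fy=4,interpolation=3); a=np.clip(a*1.6,0,255).astype(np.uint8)
cv2.imwrite("pics/"+sys.argv[1],a[...,::-1])
E
python3 c.py l1.png
```

```text
9.7 [471.5 -13.4  63.1] [-2.1  1.4 -2.7] [-0.01  0.45 -0.03]
cover-y [(-122, np.float64(160.0)), (-108, np.float64(161.0)), (-94, np.float64(156.0)), (-80, np.float64(157.0)), (-38, np.float64(85.0)), (-24, np.float64(82.0)), (-10, np.float64(78.0)), (4, np.float64(74.0)), (18, np.float64(69.0)), (32, np.float64(63.0)), (46, np.float64(59.0))]
mid [(-94, np.float64(80.0)), (-80, np.float64(77.0)), (-66, np.float64(75.0)), (-52, np.float64(75.0)), (-38, np.float64(87.0)), (-24, np.float64(83.0)), (-10, np.float64(79.0)), (4, np.float64(74.0)), (18, np.float64(69.0)), (32, np.float64(64.0)), (46, np.float64(48.0))]
cover+y [(-80, np.float64(156.0)), (-38, np.float64(87.0)), (-24, np.float64(82.0)), (-10, np.float64(77.0)), (4, np.float64(72.0)), (18, np.float64(68.0)), (32, np.float64(64.0)), (46, np.float64(59.0))]
```

View pics/l1.png

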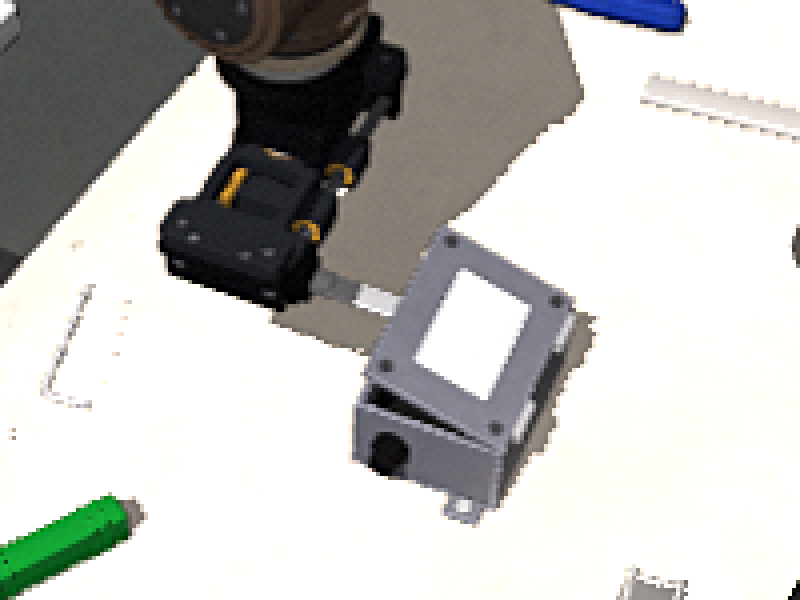

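The cover is at about 0.31 rad, raised by the blade (375,298) entering under its front edge. I continue along the arc.

Emit:
{"method": "arm_command", "body": {"rows": [[[0.008,0,-0.036],0],[[0.012,0,-0.032],0],[[0.02,0,-0.028],0],[[0.024,0,-0.024],0],[[0.028,0,-0.02],0]]}}

```text
t: 10.25
eef_pos: [495.3, -10.8, 98.3]
tcp_rot: [3.141, -0.0, 0.111]
ft_force: [-1.6, -0.6, -0.5]
opening: 0.209
grip_force: 30.0
```

Emit:
{"method": "arm_command", "body": {"rows": [[[0.03,0,-0.016],0],[[0.03,0,-0.012],0],[[0.03,0,-0.008],0],[[0.03,0,-0.004],0],[[0,0,0],0]]}}

```text
t: 10.75
eef_pos: [525.7, -7.5, 107.6]
tcp_rot: [3.141, -0.001, 0.111]
ft_force: [0.2, 0.2, -0.5]
opening: 0.208
grip_force: 30.0
```

```bash
python3 c.py l2.png
```

```text
10.75 [525.7  -7.5 107.6] [ 0.2  0.2 -0.5] [0.04 0.01 0.03]
cover-y [(-38, np.float64(49.0)), (32, np.float64(147.0)), (46, np.float64(73.0))]
mid [(-136, np.float64(130.0)), (-38, np.float64(121.0)), (-24, np.float64(120.0)), (-10, np.float64(119.0)), (4, np.float64(119.0)), (18, np.float64(120.0)), (32, np.float64(147.0)), (46, np.float64(83.0))]
cover+y [(-38, np.float64(39.0)), (-24, np.float64(36.0)), (-10, np.float64(36.0)), (4, np.float64(36.0)), (32, np.float64(146.0)), (46, np.float64(75.0))]
```

View pics/l2.png

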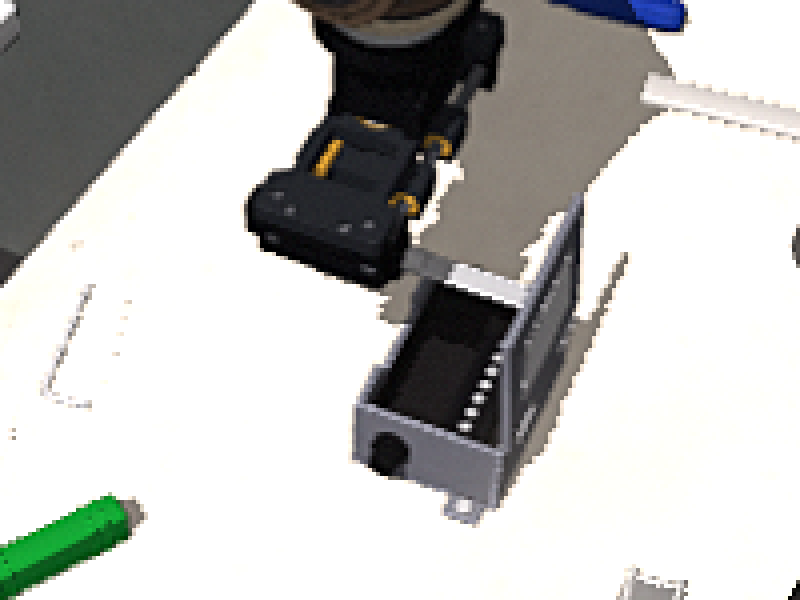

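The cover stands at about 1.43 rad (edge at (578,200)) and holds, with the blade at the underside (520,290). I back out, move aside to free worktop and lower the tool.

Emit:
{"method": "arm_command", "body": {"rows": [[[-0.06,0,0],0],[[-0.09,0,0],0],[[-0.1,0,0],0],[[-0.1,0,0],0],[[-0.1,0,0],0]]}}

```text
t: 11.3
eef_pos: [411.6, -20.1, 107.5]
tcp_rot: [3.141, -0.0, 0.111]
ft_force: [-0.0, 1.2, -1.3]
opening: 0.208
grip_force: 30.0
```

Emit:
{"method": "arm_command", "body": {"rows": [[[0.0347,-0.125,0],0],[[0.0347,-0.125,0],0],[[0.0347,-0.125,0],0],[[0.0347,-0.125,0],0],[[0.0347,-0.125,0],0]]}}

```text
t: 11.8
eef_pos: [438.5, 141.3, 107.5]
tcp_rot: [3.142, -0.0, 0.111]
ft_force: [0.0, 0.3, -0.7]
opening: 0.21
grip_force: 30.0
```

Emit:
{"method": "arm_command", "body": {"rows": [[[0,0,0.1],0],[[0,0,0.1],0],[[0,0,0.08],0],[[0,0,0.06],0],[[0,0,0],0]]}}

```text
t: 12.3
eef_pos: [437.7, 139.9, 21.1]
tcp_rot: [3.141, 0.003, 0.111]
ft_force: [0.9, -0.2, -0.2]
opening: 0.209
grip_force: 30.0
```

Emit:
{"method": "arm_command", "body": {"rows": [[[0,0,0.02],0],[[0,0,0.02],0],[[0,0,0.01],0],[[0,0,0.01],0],[[0,0,0],0]]}}

```text
t: 12.8
eef_pos: [438.5, 140.0, 7.6]
tcp_rot: [3.141, -0.0, 0.111]
ft_force: [-0.6, -0.3, -1.3]
opening: 0.207
grip_force: 30.0
```

Emit:
{"method": "arm_command", "body": {"rows": [[[0,0,0.006],0],[[0,0,0.006],0],[[0,0,0.006],0],[[0,0,0],0],[[0,0,0],0]]}}

```text
t: 13.3
eef_pos: [438.5, 140.0, 3.1]
tcp_rot: [3.141, 0.0, 0.111]
ft_force: [0.0, 0.3, -0.3]
opening: 0.208
grip_force: 30.0
```

Emit:
{"method": "arm_command", "body": {"rows": [[[0,0,0],0],[[0,0,0],0],[[0,0,0],0],[[0,0,0],0],[[0,0,0],0]], "claw": 0.7}}

```text
t: 13.8
eef_pos: [438.5, 140.1, 3.1]
tcp_rot: [3.142, -0.0, 0.111]
ft_force: [-1.0, -0.9, -0.3]
opening: 0.573
grip_force: 0.0
```

Emit:
{"method": "arm_command", "body": {"rows": [[[0,0,0],0],[[0,0,-0.04],0],[[0,0,-0.12],0],[[0,0,-0.18],0],[[0,0,-0.18],0]]}}

```text
t: 14.3
eef_pos: [438.0, 139.9, 135.0]
tcp_rot: [3.141, 0.001, 0.111]
ft_force: [0.5, -0.0, 0.1]
opening: 0.698
grip_force: 0.0
```

```bash
python3 c.py e1.png; python3 - <<'E'
from h import *
im,d=viewer.read_camera("top")
for n in("scene","top"):
  print([(np.round(r["position"]),round(r["confidence"],2)) for r in models.mark_of(n,"pry_tool")])
E
```

```text
14.3 [438.  139.9 135. ] [ 0.5 -0.   0.1] [ 0.   -0.02 -0.02]
cover-y [(-38, np.float64(45.0)), (32, np.float64(145.0)), (46, np.float64(76.0))]
mid [(-38, np.float64(38.0)), (32, np.float64(146.0)), (46, np.float64(83.0))]
cover+y [(-38, np.float64(44.0)), (-24, np.float64(45.0)), (-10, np.float64(44.0)), (4, np.float64(47.0)), (32, np.float64(147.0)), (46, np.float64(75.0))]
[(array([407., 136.,  -2.]), 0.72), (array([ 430., -220.,    2.]), 0.7)]
[(array([ 434., -214.,   -0.]), 0.98), (array([406., 134.,  -2.]), 0.7), (array([582.,   1.,   0.]), 0.25)]
```

View pics/e1.png

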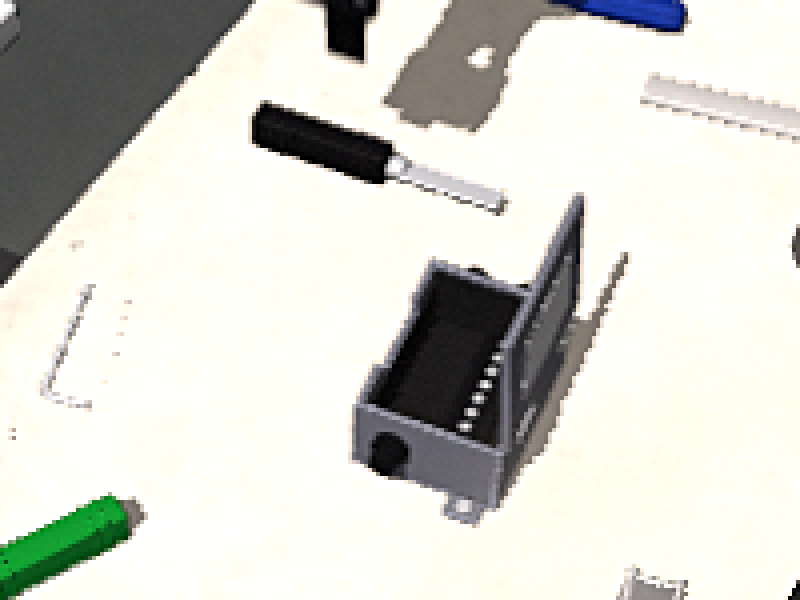

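The tool lies flat and released, with its handle at (325,140) and blade tip at (500,205), clear of the box. The cover stands nearly upright at (560,280), about 1.43 rad.

```bash
python3 -c "
from cell import env; print(env.job_done())"
```

```text
the job is handed in; nothing more can be done
None
```

I levered the cover of the box with glands open with the black pry tool to about 1.43 rad, left the look-alike box untouched, laid the tool flat on the worktop and released it, and handed the job in at about 14 s; no verdict was returned.

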